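# Hook the yellow control module into the enclosure's mounting channel

### The arm

A 6-joint arm with a two-finger parallel gripper is mounted at the origin on the work surface. World frame = base frame: x ahead of the robot, y to its left, z up, the work surface at z = 0. Lengths are in m, angles in rad, forces in N, time in s.
With the tool pointing down it reaches from about 0.425 to 1.125 m from the base axis. Payload 14.9 kg.
Tool frame: the origin (TCP) lies midway between the tips of the shut fingers; the grasp point (between the pads) lies arm.grasp_offset behind it (arm.grasp_offset is the distance from the TCP to the grasp point, in m); z points along the fingers, x is the direction in which the jaws open and shut, and the axes are right-handed (so a half turn about z gives the same grasp; the last joint's range is limited). The gripper opens to 91 mm and grips with 3 to 60 N. Pads are 32 mm wide; open, the fingers measure 118 mm over their backs; the gripper's body (76 mm by 178 mm) begins 60 mm behind the grasp point.
Start: joints at [-0.033, 0.379, 1.734, -0, 1.028, -0.033], TCP at [0.7, -0, 0.214] pointing down, gripper open.
Joint ranges: [-2.77, 2.77], [-0.74, 2.19], [0, 2.66], [-1.06, 4.2], [0.31, 2.87], [-3.08, 3.08]. Speed limits (rad/s): [1.89, 1.89, 2.39, 3.14, 3.14, 3.14].

### API

Orientations are given as [roll, pitch, yaw] about the fixed x, y, z axes, in that order (R = Rz(yaw) Ry(pitch) Rx(roll)).
In Python, from workcell import sensors, eyes, arm gives the robot as it stands.
- The arm moves only by the tool step_arm, never from a script. Its argument "commands" is a list of rows, each an object of numbers: "ax", "ay", "az": the turn, a rotation vector about the tool's x, y, z in rad; "tx", "ty", "tz": the shift along the tool's x, y, z in m; "claw": the closure, from -1 (fully open) to 1 (shut). In form: [{"ax": .., "ay": .., "az": .., "tx": .., "ty": .., "tz": .., "claw": ..}, ...]. A call has exactly 5 rows; each row shifts and turns the commanded pose from where the row before left it, along the tool's axes as they then stand; what a row does not reach is not made up. A row lasts 1/10 s, in which the tool goes at most 50 mm and 8.59 degrees, less where a joint would pass 70% of its speed; a pose out of reach is approached as far as the arm can. A call is refused whole if a number of a shift passes 0.05 or a number of a turn 0.15, either way. A call with a gripper value outside its range is refused whole. The fingers move at their own pace and stop on an object; "grip_force" is the grip in N (left out, the last holds). Time passes only in rows, so rows that do not move let the fingers close, or fill a call up. It gives the time, the measured TCP pose, the force and the opening at its end, in the units of the state.
- sensors.get_obs(): the state, without advancing time (a new reading comes with each control period).
- eyes.read_camera(name): name is "scene" or "side" or "wrist"; returns a dict with "pixels" (420x560x3 uint8, red, green, blue), "vfov" (degrees; the focal length in pixels is half the picture's height over the tangent of half this angle, whatever the lens; pixels are square), "cx", "cy" (the principal point, pixels), "cam_to_world" (4x4, takes a point from camera to world coordinates). Camera axes: x right, y down, z forward; pixel columns grow to the right and rows downward; lengths in m; the calibration is good to about 2 mm. A picture is of the moment at which its call begins. There is no depth.
- arm.hand_in(): hands the job in, once; it reports no verdict.
The state is a dict: "clock": time; "q": joint angles; "dq": joint speeds; "tau": joint torques, N m; "tool_pos": TCP position; "tcp_rot": TCP orientation; "ft_force": force on the tool from outside, world axes, zero at the start; "wrist_torque": the same for the moment, N m; "grip_width": opening from 0.0 (shut) to 1.0 (fully open).
Only numpy, scipy, OpenCV 4.12 (cv2) and the standard library are available. Lean on these libraries where they do the work, as an engineer would, in place of code of your own. Each camera call takes 0.05 s, during which the arm holds its last target. There are 200 camera calls.

### The job

Fit the yellow module into the mounting channel of the open metal enclosure, in line with the yellow mark: tilt it, tuck its black tongue under the folded lip, then swing it down behind the low ridge until it lies flat and fully home, and let go. Leave the blue and red modules where they lie.

Things in the scene. Friction and masses are not known exactly. Their poses are not given: they have to be found in the camera images.
- yellow_module: Yellow box 70 mm long (x), 40 wide (y; grip it across this), 55 high (z), 0.14 to 0.28 kg; flat on a grey mat, top 3 mm above the table. From its -x face, level with its underside, a black tongue sticks out 24 mm (30 wide, 6 thick), roughly towards the robot; its other end (+x) is the heel. Origin: centre of the 70 x 40 underside. The three modules lie side by side, about 100 mm apart, in any order.
- yellow_module_tongue (a point): Free end of the yellow module's tongue, mid-width and mid-thickness: 59 mm along -x from the module's origin, 3 mm above its underside.
- bay (a point): Where the yellow module's origin belongs: on the enclosure's floor, midway between lip and ridge, in the middle of the free space, at the yellow mark (40 mm wide stripes on lip and ridge). x: across the channel, from lip to ridge, roughly away from the robot; y: along the channel; z up. Fixed black modules 45 mm high stand in the channel beyond y = -92 and +92 mm. Nothing snaps: the module rests by its weight.
- enclosure: Fixed shallow open box of bare metal on its back, 240 (x) x 320 (y) mm, walls 32 mm high, floor 4 mm above the table; axes as the bay's; origin: underside centre, the bay 50 mm along +x from it. The module is longer with its tongue (94 mm) than lip to ridge (84 mm), so it enters tilted, tongue down and heel up (15 to 20 degrees), then swings down. Its 70 mm box then has 14 mm of play.
- lip (a point): Middle of the edge of the folded steel lip, at its underside: 42 mm along -x from the bay and 16 mm above the floor. The lip is 3 mm thick (top 19 mm above the floor); the groove below it opens towards +x and runs 27 mm back to a wall.
- ridge (a point): Top of the inner face of the retaining ridge: 42 mm along +x from the bay, 12 mm above the floor. The ridge is 6 mm thick; the module's heel must come down on the bay's side of it.
- blue_module: Same size and shape as the yellow module, but blue. A bystander: leave it where it lies on the mat.
- red_module: Same size and shape as the yellow module, but red. A bystander: leave it where it lies on the mat.
Not all that is in view belongs to the job. There is more than one size of the yellow_module; the job needs the larger.

How it is judged:
By the outcome, as a careful person would: the job done as asked, in the order asked, and still so for the second after the job is handed in, with the robot touching nothing.
It also fails if it takes over 45 s, if anything falls off the work surface, if the arm or the gripper's body presses on something with over 40 N, if the wrist force passes 120 N, or if a joint passes its speed limit or range.

## Working session

There is one attempt and no reset: what is moved stays moved. The work goes in short steps, Python scripts to look and compute and a tool call to move; the robot and the scene stay as the last step left them, time stands still between calls to the robot, and variables do not carry over. Pictures are saved under pics/ and viewed, about 8 in all and at most 12, crops included, and the job is handed in when it is done.

Besides the shell and the picture viewer there is one more tool, called after "Emit:" in YAML: its name, and indented under it one key for each argument. step_arm: Moves the arm, as the interface text tells. Its arguments: {"type":"object","properties":{"commands":{"type":"array","items":{"type":"object","properties":{"ax":{"type":"number"},"ay":{"type":"number"},"az":{"type":"number"},"tx":{"type":"number"},"ty":{"type":"number"},"tz":{"type":"number"},"claw":{"type":"number"}}}},"grip_force":{"type":"number"}},"required":["commands"]}

```bash
mkdir -p pics; ls; cat > h.py <<'E'
import numpy as np, cv2
from workcell import sensors, eyes, arm
def snap(n,f):
    c=eyes.read_camera(n); cv2.imwrite('pics/'+f+'.png',c['pixels'][:,:,::-1]); 
    np.savez('pics/'+f+'.npz',px=c['pixels'],v=c['vfov'],cx=c['cx'],cy=c['cy'],T=c['cam_to_world']); return c
def load(f): 
    d=np.load('pics/'+f+'.npz'); return d
def ray(d,u,v):
    f=210/np.tan(np.radians(float(d['v']))/2); T=d['T']
    r=T[:3,:3]@np.array([(u-float(d['cx']))/f,(v-float(d['cy']))/f,1]); return T[:3,3],r
def at(d,u,v,z):
    o,r=ray(d,u,v); return o+r*(z-o[2])/r[2]
def proj(d,p):
    f=210/np.tan(np.radians(float(d['v']))/2); q=np.linalg.inv(d['T'])@np.append(p,1); return np.array([q[0]/q[2]*f+float(d['cx']),q[1]/q[2]*f+float(d['cy'])])
def crop(f,u0,v0,u1,v1,s,o):
    im=cv2.imread('pics/'+f+'.png')[v0:v1,u0:u1]; cv2.imwrite('pics/'+o+'.png',cv2.resize(im,None,fx=s,fy=s,interpolation=cv2.INTER_CUBIC))
E
python3 - <<'E'
from h import *
for n in ['scene','side','wrist']:
    c=snap(n,n+'0'); print(n,c['vfov'],c['cx'],c['cy'],c['cam_to_world'].round(3).tolist())
print(sensors.get_obs(), arm.grasp_offset)
E
```

```text
pics
scene 43.67225778135035 282.62079747529265 206.94996140812526 [[0.715, 0.583, -0.386, 1.087], [0.699, -0.589, 0.406, -0.595], [0.009, -0.56, -0.828, 1.162], [0.0, 0.0, 0.0, 1.0]]
side 46.36542958233414 273.45141621339116 200.82450869310043 [[-0.988, -0.099, 0.117, 0.407], [-0.153, 0.593, -0.791, 1.108], [0.009, -0.799, -0.601, 0.931], [0.0, 0.0, 0.0, 1.0]]
wrist 63.979023213684826 285.21368424846406 206.22623100097198 [[1.0, -0.0, -0.001, 0.699], [-0.0, -0.97, -0.244, 0.068], [-0.0, 0.244, -0.97, 0.386], [0.0, 0.0, 0.0, 1.0]]
{'clock': 0.15, 'q': array([-3.33188647e-02,  3.79304688e-01,  1.73458738e+00, -1.33591865e-05,
        1.02847012e+00, -3.32812204e-02]), 'dq': array([ 0.00083713, -0.00124298, -0.00074323,  0.00027091,  0.00165202,
        0.00081349]), 'tau': array([-6.05650021e-04, -7.64114213e+01, -4.34656477e+01,  6.51094434e-02,
        4.09642188e-02, -4.73684588e-05]), 'tool_pos': array([ 6.99739946e-01, -1.33096710e-05,  2.13456680e-01]), 'tcp_rot': array([-3.14157848e+00,  7.69486221e-04, -3.07393075e-05]), 'ft_force': array([ 0.30639926,  0.33149583, -0.49514083]), 'wrist_torque': array([ 0.00352584, -0.05747016, -0.03370479]), 'grip_width': 1.000414854368593} 0.0188
```

View pics/scene0.png

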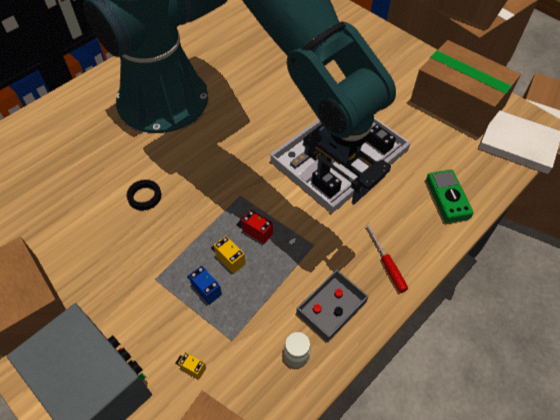

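The scene view shows the larger yellow module at about (229,254), between red (256,226) and blue (204,285) on the mat. A smaller yellow one lies off the mat at (192,364), which is a decoy. The enclosure, at (340,160), is partly hidden by the arm. I choose (229,254).

```bash
python3 - <<'E'
from h import *
crop('scene0',170,190,310,310,4,'a'); crop('side0',0,0,560,420,1.4,'b')
a=cv2.imread('pics/a.png'); 
E
```

```text
(no output)
```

View pics/a.png

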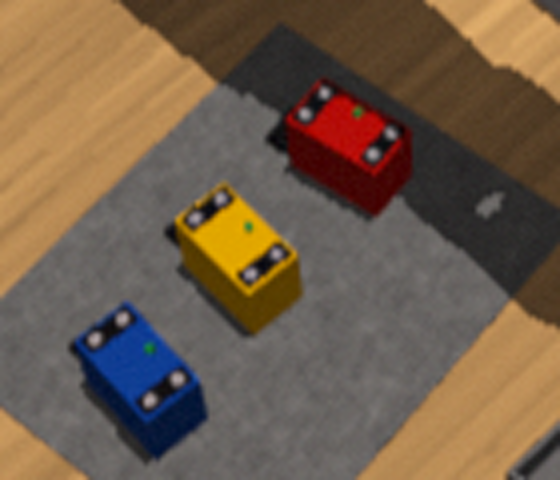

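View pics/side0.png

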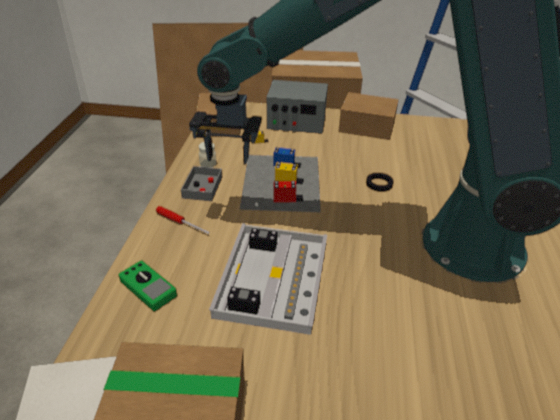

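View pics/wrist0.png

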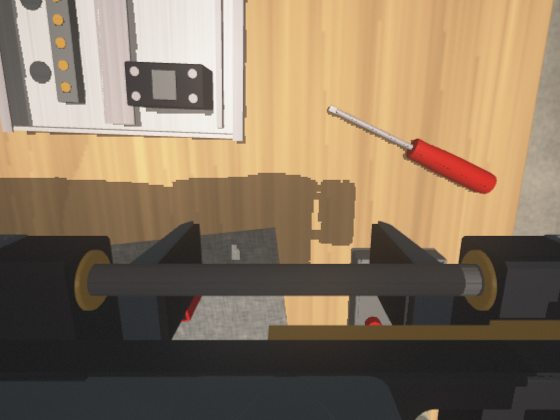

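```bash
python3 - <<'E'
from h import *
d=load('scene0')
P=[at(d,170+u/4,190+v/4,.058)[:2] for u,v in [(176,219),(226,184),(299,255),(249,291)]]
P=np.array(P); print(P.round(4).tolist(), P.mean(0)); 
for i in range(4): print(np.linalg.norm(P[i]-P[i-1]).round(4))
e=(P[2]+P[3]-P[0]-P[1]); print('yaw',np.degrees(np.arctan2(e[1],e[0])))
d=load('side0'); h=cv2.cvtColor(d['px'],cv2.COLOR_RGB2HSV)
m=((h[...,0]>18)&(h[...,0]<32)&(h[...,1]>180)&(h[...,2]>120)).astype('uint8'); m[:225]=0
n,l,s,c=cv2.connectedComponentsWithStats(m)
for i in range(1,n):
  if s[i,4]>3: print(s[i],c[i])
print('lip', at(d,277,272,.023),'ridge',at(d,238,268,.016))
for q in [(241,226),(327,235),(313,328),(217,316)]: print(at(d,*q,.032)[:2])
crop('side0',210,220,335,335,6,'c')
E
```

```text
[[0.5311, -0.2499], [0.5343, -0.2121], [0.6021, -0.2147], [0.5987, -0.2522]] [ 0.56657247 -0.23219631]
0.0677
0.038
0.0679
0.0376
yaw -2.048666560864435
[236 264   4   9  13] [237.61538462 267.84615385]
[270 267  13  11  99] [275.88888889 271.92929293]
lip [0.52890412 0.21436999 0.023     ] ridge [0.63301283 0.20953335 0.016     ]
[0.65608254 0.05875046]
[0.41100571 0.05792024]
[0.42088086 0.3854211 ]
[0.64417069 0.38667264]
```

View pics/c.png

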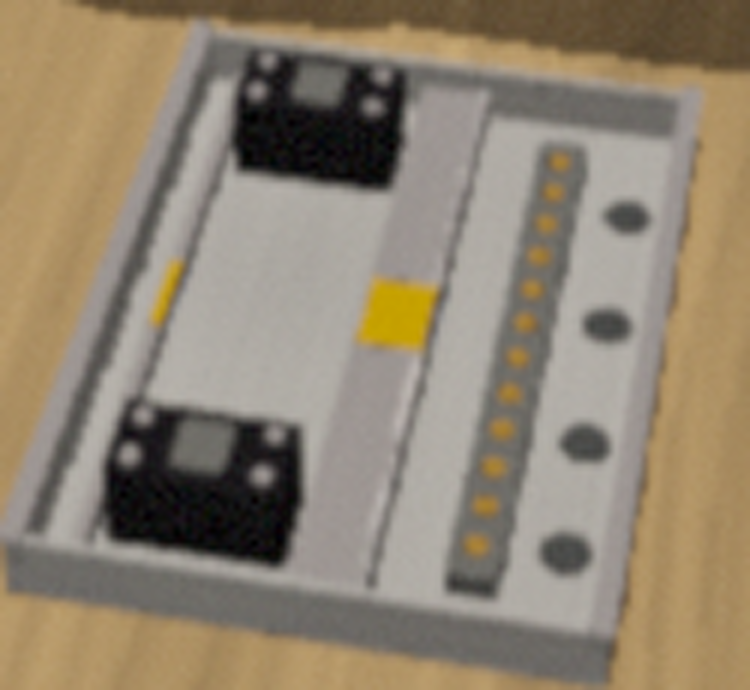

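```bash
python3 - <<'E'
from h import *
d=load('side0')
g=lambda u,v,z: at(d,210+u/6-.4,220+v/6-.4,z)[:2].round(4)
for n,u,v,z in [('lipedge',297,575,.023),('lip',357,345,.023),('lip',378,280,.023),('lip',405,190,.023),('lipback',372,583,.023),('lb',428,347,.023),('lb',441,283,.023),('lb',490,92,.023),('ridge in',148,395,.016),('r',165,325,.016),('r',183,262,.016),('ridge out',152,325,.016),('ro',172,262,.016),('c',195,25,.036),('c',703,92,.036),('c',612,640,.036),('c',5,540,.036)]: print(n,g(u,v,z))
E
```

```text
lipedge [0.5494 0.362 ]
lip [0.5461 0.2356]
lip [0.5434 0.1955]
lip [0.5402 0.1368]
lipback [0.5198 0.3612]
lb [0.5161 0.2319]
lb [0.516  0.1929]
lb [0.5107 0.0636]
ridge in [0.6293 0.2717]
r [0.6309 0.2305]
r [0.6312 0.1913]
ridge out [0.6364 0.2314]
ro [0.636  0.1921]
c [0.6539 0.0532]
c [0.4117 0.0624]
c [0.4244 0.3843]
c [0.6629 0.3738]
```

Emit:
step_arm:
  commands:
    - {"tx":-0.0266,"ty":0.0464,"claw":-1}
    - {"tx":-0.0266,"ty":0.0464,"claw":-1}
    - {"tx":-0.0266,"ty":0.0464,"claw":-1}
    - {"tx":-0.0266,"ty":0.0464,"claw":-1}
    - {"tx":-0.0266,"ty":0.0464,"claw":-1}
  grip_force: 30

```text
invalid input at $.commands[0]: expected keys ax, ay, az, tx, ty, tz, claw
```

Emit:
step_arm:
  commands:
    - {"az":-0.14,"claw":-1}
    - {"az":-0.14,"claw":-1}
    - {"az":-0.14,"claw":-1}
    - {"az":-0.14,"claw":-1}
    - {"az":-0.14,"claw":-1}

```text
invalid input at $.commands[0]: expected keys ax, ay, az, tx, ty, tz, claw
```

Emit:
step_arm:
  commands:
    - {"az":-0.14,"claw":-1}
    - {"az":-0.14,"claw":-1}
    - {"az":-0.14,"claw":-1}
    - {"az":-0.14,"claw":-1}
    - {"az":-0.14,"claw":-1}

```text
invalid input at $.commands[0]: expected keys ax, ay, az, tx, ty, tz, claw
```

Emit:
step_arm:
  commands:
    - {"az":-0.136,"claw":-1}
    - {"claw":-1}
    - {"claw":-1}
    - {"claw":-1}
    - {"claw":-1}

```text
invalid input at $.commands[0]: expected keys ax, ay, az, tx, ty, tz, claw
```

```bash
python3 - <<'E'
from h import *
snap('wrist','w1');snap('scene','s1');snap('side','d1'); o=sensors.get_obs(); print(o['tool_pos'],o['tcp_rot'],o['q'])
E
```

```text
[ 6.99872529e-01 -8.14276592e-06  2.13679147e-01] [-3.14158386e+00  4.10338290e-04 -8.19604729e-06] [-3.33076916e-02  3.79121524e-01  1.73439696e+00 -5.69019485e-06
  1.02848458e+00 -3.32965559e-02]
```

View pics/w1.png

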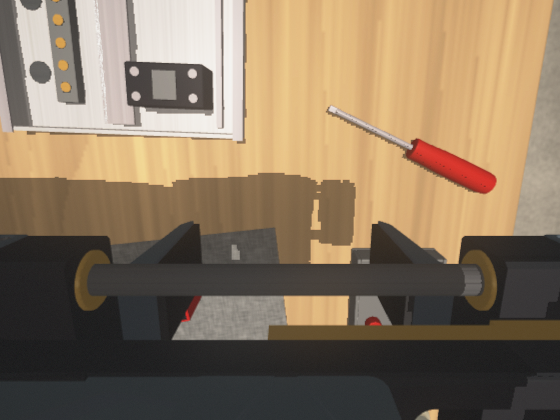

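The calls were refused because every key is required, so the arm hasn't moved and the wrist view is unchanged.

Emit:
step_arm:
  commands:
    - {"ax":0,"ay":0,"az":0,"tx":-0.0266,"ty":0.0464,"tz":0,"claw":-1}
    - {"ax":0,"ay":0,"az":0,"tx":-0.0266,"ty":0.0464,"tz":0,"claw":-1}
    - {"ax":0,"ay":0,"az":0,"tx":-0.0266,"ty":0.0464,"tz":0,"claw":-1}
    - {"ax":0,"ay":0,"az":0,"tx":-0.0266,"ty":0.0464,"tz":0,"claw":-1}
    - {"ax":0,"ay":0,"az":0,"tx":-0.0266,"ty":0.0464,"tz":0,"claw":-1}
  grip_force: 30

```text
clock: 0.8
tool_pos: [0.5745, -0.2183, 0.214]
tcp_rot: [3.141, -0.0, 0.0]
ft_force: [0.9, 0.4, -1.0]
grip_width: 1.001
```

Emit:
step_arm:
  commands:
    - {"ax":0,"ay":0,"az":-0.14,"tx":0,"ty":0,"tz":0,"claw":-1}
    - {"ax":0,"ay":0,"az":-0.14,"tx":0,"ty":0,"tz":0,"claw":-1}
    - {"ax":0,"ay":0,"az":-0.14,"tx":0,"ty":0,"tz":0,"claw":-1}
    - {"ax":0,"ay":0,"az":-0.14,"tx":0,"ty":0,"tz":0,"claw":-1}
    - {"ax":0,"ay":0,"az":-0.14,"tx":0,"ty":0,"tz":0,"claw":-1}

```text
clock: 1.3
tool_pos: [0.5756, -0.217, 0.2139]
tcp_rot: [-3.142, 0.0, 0.706]
ft_force: [1.2, 0.6, -0.7]
grip_width: 0.998
```

Emit:
step_arm:
  commands:
    - {"ax":0,"ay":0,"az":-0.14,"tx":0,"ty":0,"tz":0,"claw":-1}
    - {"ax":0,"ay":0,"az":-0.14,"tx":0,"ty":0,"tz":0,"claw":-1}
    - {"ax":0,"ay":0,"az":-0.14,"tx":0,"ty":0,"tz":0,"claw":-1}
    - {"ax":0,"ay":0,"az":-0.14,"tx":0,"ty":0,"tz":0,"claw":-1}
    - {"ax":0,"ay":0,"az":-0.14,"tx":0,"ty":0,"tz":0,"claw":-1}

```text
clock: 1.8
tool_pos: [0.5756, -0.2169, 0.2139]
tcp_rot: [-3.142, -0.0, 1.406]
ft_force: [0.2, 0.5, -1.0]
grip_width: 1.001
```

Emit:
step_arm:
  commands:
    - {"ax":0,"ay":0,"az":-0.136,"tx":0,"ty":0,"tz":0,"claw":-1}
    - {"ax":0,"ay":0,"az":0,"tx":0,"ty":0,"tz":0,"claw":-1}
    - {"ax":0,"ay":0,"az":0,"tx":0,"ty":0,"tz":0,"claw":-1}
    - {"ax":0,"ay":0,"az":0,"tx":0,"ty":0,"tz":0,"claw":-1}
    - {"ax":0,"ay":0,"az":0,"tx":0,"ty":0,"tz":0,"claw":-1}

```text
clock: 2.3
tool_pos: [0.5757, -0.2169, 0.214]
tcp_rot: [3.142, 0.0, 1.534]
ft_force: [-0.7, 0.5, 0.2]
grip_width: 1.0
```

```bash
python3 - <<'E'
from h import *
snap('wrist','w2');snap('scene','s2');snap('side','d2'); o=sensors.get_obs(); print(o['clock'],o['tool_pos'],o['tcp_rot'],o['q'])
E
```

```text
2.45 [ 0.57567128 -0.21688046  0.21391723] [-3.14155315e+00 -1.29080987e-05  1.53515746e+00] [-3.98182319e-01  2.47968612e-01  1.91071170e+00 -2.33454990e-06
  9.82953859e-01 -1.93333848e+00]
```

View pics/w2.png

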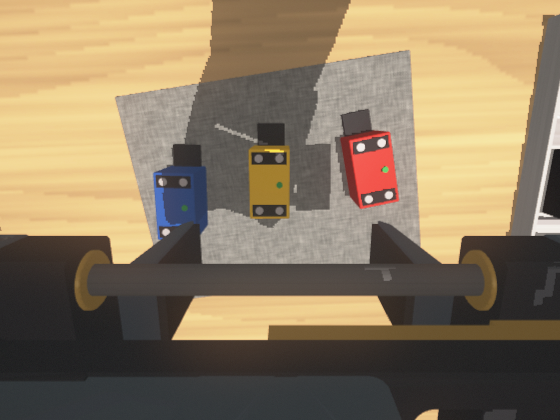

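Yellow's top corners in the wrist view are about (250,147), (289,146), (289,218) and (250,218), with its tongue at (271,133). Blue is on the left and red on the right.

```bash
python3 - <<'E'
from h import *
d=load('w2'); print(d['T'].round(3).tolist())
P=np.array([at(d,u,v,.058)[:2] for u,v in [(250,147),(289,146),(289,218),(250,218)]]);print(P.round(4),P.mean(0))
t=[at(d,u,v,.009)[:2] for u,v in [(258,123),(284,123)]];print(np.round(t,4))
# red/blue
for n,q in [('red',[(343,140),(390,131),(398,199),(355,207)]),('blue',[(155,169),(206,167)])]:
  print(n,np.array([at(d,u,v,.058)[:2] for u,v in q]).round(4).tolist())
crop('w2',220,110,320,240,6,'e')
E
```

```text
[[0.037, 0.969, 0.244, 0.506], [0.999, -0.036, -0.009, -0.214], [-0.0, 0.244, -0.97, 0.386], [0.0, 0.0, 0.0, 1.0]]
[[ 0.5287 -0.2493]
 [ 0.5291 -0.2117]
 [ 0.6012 -0.2142]
 [ 0.5997 -0.2538]] [ 0.56468242 -0.2322572 ]
[[ 0.5066 -0.2442]
 [ 0.5076 -0.2159]]
red [[0.5254, -0.1598], [0.5186, -0.1151], [0.5855, -0.1045], [0.5921, -0.1474]]
blue [[0.5465, -0.3436], [0.5464, -0.2935]]
```

View pics/e.png

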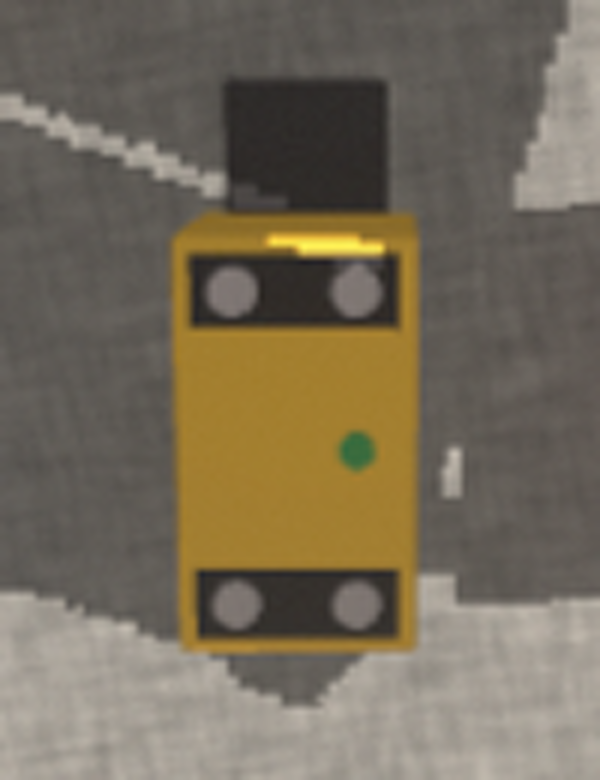

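```bash
python3 - <<'E'
from h import *
d=load('w2')
g=lambda u,v,z=.058: at(d,220+u/6-.4,110+v/6-.4,z)[:2]
P=np.array([g(*q) for q in [(173,240),(418,240),(415,650),(183,650)]]);print(P.round(4).tolist(),P.mean(0))
e=(P[2]+P[3]-P[0]-P[1]);print(np.degrees(np.arctan2(e[1],e[0])),np.linalg.norm(e)/2)
t=(g(227,80,.009)+g(387,80,.009))/2; print('tongue',t); e=P.mean(0)-t; print(e,np.degrees(np.arctan2(e[1],e[0])))
E
```

```text
[[0.5311, -0.251], [0.5325, -0.2116], [0.6011, -0.2144], [0.5997, -0.2537]] [ 0.56610996 -0.23267116]
-2.3115069961843218 0.06864258259880258
tongue [ 0.50704266 -0.23031765]
[ 0.0590673  -0.00235351] -2.281717747875974
```

Emit:
step_arm:
  commands:
    - {"ax":0,"ay":0,"az":0,"tx":-0.016,"ty":-0.009,"tz":0.02,"claw":-1}
    - {"ax":0,"ay":0,"az":0,"tx":0,"ty":0,"tz":0.03,"claw":-1}
    - {"ax":0,"ay":0,"az":0,"tx":0,"ty":0,"tz":0.03,"claw":-1}
    - {"ax":0,"ay":0,"az":0,"tx":0,"ty":0,"tz":0.03,"claw":-1}
    - {"ax":0,"ay":0,"az":0,"tx":0,"ty":0,"tz":0,"claw":-1}

```text
clock: 2.95
tool_pos: [0.5639, -0.2316, 0.1005]
tcp_rot: [-3.136, -0.002, 1.535]
ft_force: [0.0, -0.2, 0.3]
grip_width: 1.0
```

Emit:
step_arm:
  commands:
    - {"ax":0,"ay":0,"az":0,"tx":0,"ty":0,"tz":0.025,"claw":-1}
    - {"ax":0,"ay":0,"az":0,"tx":0,"ty":0,"tz":0.025,"claw":-1}
    - {"ax":0,"ay":0,"az":0,"tx":0,"ty":0,"tz":0.02,"claw":-1}
    - {"ax":0,"ay":0,"az":0,"tx":0,"ty":0,"tz":0.014,"claw":-1}
    - {"ax":0,"ay":0,"az":0,"tx":0,"ty":0,"tz":0,"claw":-1}

```text
clock: 3.45
tool_pos: [0.5658, -0.2324, 0.0194]
tcp_rot: [-3.14, -0.001, 1.536]
ft_force: [-0.4, -0.7, 0.2]
grip_width: 1.003
```

Emit:
step_arm:
  commands:
    - {"ax":0,"ay":0,"az":0,"tx":0,"ty":0,"tz":0,"claw":-1}
    - {"ax":0,"ay":0,"az":0,"tx":0,"ty":0,"tz":0,"claw":1}
    - {"ax":0,"ay":0,"az":0,"tx":0,"ty":0,"tz":0,"claw":1}
    - {"ax":0,"ay":0,"az":0,"tx":0,"ty":0,"tz":0,"claw":1}
    - {"ax":0,"ay":0,"az":0,"tx":0,"ty":0,"tz":0,"claw":1}
  grip_force: 30

```text
clock: 3.95
tool_pos: [0.5663, -0.2326, 0.0203]
tcp_rot: [3.141, 0.0, 1.536]
ft_force: [-0.2, 0.1, 1.1]
grip_width: 0.683
```

Emit:
step_arm:
  commands:
    - {"ax":0,"ay":0,"az":0,"tx":0,"ty":0,"tz":0,"claw":1}
    - {"ax":0,"ay":0,"az":0,"tx":0,"ty":0,"tz":0,"claw":1}
    - {"ax":0,"ay":0,"az":0,"tx":0,"ty":0,"tz":0,"claw":1}
    - {"ax":0,"ay":0,"az":0,"tx":0,"ty":0,"tz":0,"claw":1}
    - {"ax":0,"ay":0,"az":0,"tx":0,"ty":0,"tz":0,"claw":1}

```text
clock: 4.45
tool_pos: [0.5661, -0.2326, 0.0199]
tcp_rot: [-3.142, -0.0, 1.536]
ft_force: [-0.1, -0.8, 0.1]
grip_width: 0.442
```

Gripped: the opening is 40.2 mm. Lifting.

Emit:
step_arm:
  commands:
    - {"ax":0,"ay":0,"az":0,"tx":0,"ty":0,"tz":-0.015,"claw":1}
    - {"ax":0,"ay":0,"az":0,"tx":0,"ty":0,"tz":-0.03,"claw":1}
    - {"ax":0,"ay":0,"az":0,"tx":0,"ty":0,"tz":-0.035,"claw":1}
    - {"ax":0,"ay":0,"az":0,"tx":0,"ty":0,"tz":-0.035,"claw":1}
    - {"ax":0,"ay":0,"az":0,"tx":0,"ty":0,"tz":-0.035,"claw":1}

```text
clock: 4.95
tool_pos: [0.5659, -0.2324, 0.1723]
tcp_rot: [3.141, 0.0, 1.536]
ft_force: [0.4, 0.2, -2.5]
grip_width: 0.441
```

Emit:
step_arm:
  commands:
    - {"ax":0,"ay":0,"az":0,"tx":0.025,"ty":0.003,"tz":0,"claw":1}
    - {"ax":0,"ay":0,"az":0,"tx":0.035,"ty":0.003,"tz":0,"claw":1}
    - {"ax":0,"ay":0,"az":0,"tx":0.04,"ty":0.005,"tz":0,"claw":1}
    - {"ax":0,"ay":0,"az":0,"tx":0.04,"ty":0.005,"tz":0,"claw":1}
    - {"ax":0,"ay":0,"az":0,"tx":0.04,"ty":0.005,"tz":0,"claw":1}

```text
clock: 5.45
tool_pos: [0.5933, -0.0519, 0.171]
tcp_rot: [3.141, 0.0, 1.536]
ft_force: [0.5, -0.0, -1.7]
grip_width: 0.441
```

Emit:
step_arm:
  commands:
    - {"ax":0,"ay":0,"az":0,"tx":0.04,"ty":0.005,"tz":0,"claw":1}
    - {"ax":0,"ay":0,"az":0,"tx":0.04,"ty":0.005,"tz":0,"claw":1}
    - {"ax":0,"ay":0,"az":0,"tx":0.04,"ty":0.005,"tz":0,"claw":1}
    - {"ax":0,"ay":0,"az":0,"tx":0.04,"ty":0.005,"tz":0,"claw":1}
    - {"ax":0,"ay":0,"az":0,"tx":0.04,"ty":0.005,"tz":0,"claw":1}

```text
clock: 5.95
tool_pos: [0.6252, 0.1473, 0.171]
tcp_rot: [3.141, -0.0, 1.536]
ft_force: [0.4, 0.0, -2.0]
grip_width: 0.438
```

Emit:
step_arm:
  commands:
    - {"ax":0,"ay":0,"az":0,"tx":0.03,"ty":0.005,"tz":0,"claw":1}
    - {"ax":0,"ay":0,"az":0,"tx":0.025,"ty":0.005,"tz":0,"claw":1}
    - {"ax":0,"ay":0,"az":0,"tx":0.01,"ty":0,"tz":0,"claw":1}
    - {"ax":0,"ay":0,"az":0,"tx":0,"ty":0,"tz":0,"claw":1}
    - {"ax":0,"ay":0,"az":0,"tx":0,"ty":0,"tz":0,"claw":1}

```text
clock: 6.45
tool_pos: [0.6372, 0.2094, 0.1702]
tcp_rot: [-3.141, 0.0, 1.536]
ft_force: [0.1, -0.6, -1.6]
grip_width: 0.433
```

```bash
python3 - <<'E'
from h import *
snap('wrist','w3');snap('scene','s3');snap('side','d3'); o=sensors.get_obs(); print(o['clock'],o['tool_pos'],o['tcp_rot'],o['q'],o['grip_width'],o['ft_force'])
print(proj(load('w3'),[.588,.213,.02]))
a=cv2.imread('pics/w3.png');
b=cv2.imread('pics/s3.png')[60:260,200:480]; b=cv2.resize(b,(560,400),interpolation=cv2.INTER_CUBIC)
cv2.imwrite('pics/f.png',cv2.resize(a[:330],(800,471),interpolation=cv2.INTER_CUBIC))
E
```

```text
6.6 [0.63741721 0.20913477 0.17007336] [-3.14140868e+00  1.27385251e-04  1.53500180e+00] [ 2.82316939e-01  3.85722188e-01  1.81584846e+00 -7.85599125e-05
  9.40236589e-01 -1.25263853e+00] 0.43879278767654145 [ 0.14863731 -0.55436534 -2.40465214]
[287.39997334 143.69864957]
```

View pics/f.png

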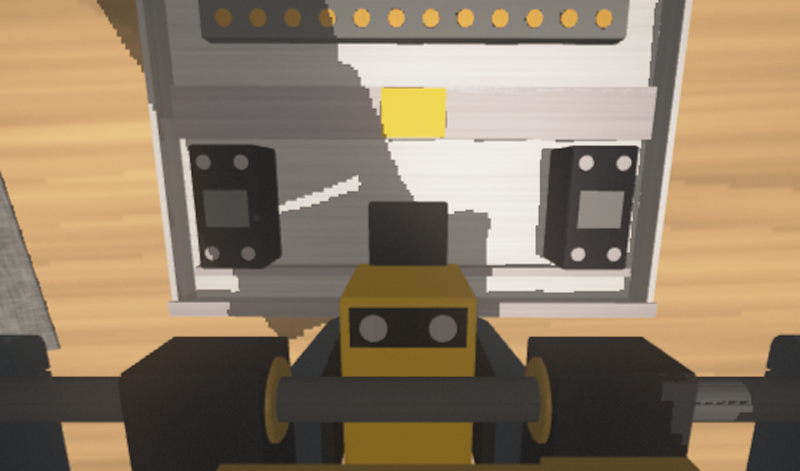

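The wrist view (1.43x) shows the yellow lip mark with corners (381,88), (444,87), (446,137) and (382,139). The ridge's inner edge is at v≈266, and the tongue is at (408,202).

```bash
python3 - <<'E'
from h import *
d=load('w3'); s=800/560
g=lambda u,v,z: at(d,u/s-.3,v/s-.3,z)[:2].round(4)
for n,u,v,z in [('lipback',381,88,.023),('lb',444,87,.023),('lb far',175,87,.023),('lb far',657,92,.023),('lip',382,139,.023),('lip',446,138,.023),('lip far',650,139,.023),('lip far',178,137,.023),('ridge',225,266,.016),('ridge',628,268,.016),('ridgeout',600,276,.016),('wall',172,312,.036),('wall',655,316,.036),('blk in L',282,160,.004),('blk in L2',281,262,.004),('blkR',545,262,.004),('tipL',369,202,.157),('tipR',447,202,.157)]: print(n,g(u,v,z))
E
```

```text
lipback [0.5155 0.1969]
lb [0.5163 0.2358]
lb far [0.5104 0.0696]
lb far [0.5238 0.3676]
lip [0.5455 0.196 ]
lip [0.5464 0.2366]
lip far [0.5515 0.3657]
lip far [0.5398 0.0669]
ridge [0.6247 0.0833]
ridge [0.6359 0.3614]
ridgeout [0.6409 0.3424]
wall [0.6509 0.052 ]
wall [0.6649 0.3726]
blk in L [0.5554 0.1266]
blk in L2 [0.6253 0.1189]
blkR [0.6319 0.3073]
tipL [0.5774 0.1966]
tipR [0.5785 0.2262]
```

Emit:
step_arm:
  commands:
    - {"ax":0,"ay":0,"az":0.005,"tx":0.0035,"ty":-0.0313,"tz":0,"claw":1}
    - {"ax":0,"ay":0,"az":0,"tx":0,"ty":0,"tz":0.025,"claw":1}
    - {"ax":0,"ay":0,"az":0,"tx":0,"ty":0,"tz":0.03,"claw":1}
    - {"ax":0,"ay":0,"az":0,"tx":0,"ty":0,"tz":0.025,"claw":1}
    - {"ax":0,"ay":0,"az":0,"tx":0,"ty":0,"tz":0,"claw":1}

```text
clock: 7.1
tool_pos: [0.6044, 0.2134, 0.087]
tcp_rot: [-3.137, 0.002, 1.53]
ft_force: [-0.2, 0.3, -1.3]
grip_width: 0.435
```

Emit:
step_arm:
  commands:
    - {"ax":-0.07,"ay":0,"az":0,"tx":0,"ty":0,"tz":0,"claw":1}
    - {"ax":-0.07,"ay":0,"az":0,"tx":0,"ty":0,"tz":0,"claw":1}
    - {"ax":-0.07,"ay":0,"az":0,"tx":0,"ty":0,"tz":0,"claw":1}
    - {"ax":-0.07,"ay":0,"az":0,"tx":0,"ty":0,"tz":0,"claw":1}
    - {"ax":0,"ay":0,"az":0,"tx":0,"ty":0,"tz":0,"claw":1}

```text
clock: 7.6
tool_pos: [0.6055, 0.2144, 0.0908]
tcp_rot: [2.861, 0.0, 1.531]
ft_force: [-0.5, 0.5, -1.9]
grip_width: 0.438
```

```bash
cat >> h.py <<'E'
from scipy.spatial.transform import Rotation as Rn
def rep():
    o=sensors.get_obs(); y=np.radians(-2.35); p=o['tool_pos']-np.array([.588,.2146,.004])
    ex=np.array([np.cos(y),np.sin(y),0]);ey=np.array([-np.sin(y),np.cos(y),0])
    R=Rn.from_euler('xyz',o['tcp_rot']).as_matrix(); M=np.c_[R[:,1],R[:,0],-R[:,2]]
    f=lambda v:(np.array([v@ex,v@ey,v[2]])*1e3).round(1)
    print('t',o['clock'],'tcp',f(p),'O',f(p-M[:,2]*.017),'tip',f(p-M[:,2]*.017-M[:,0]*.059),'tilt',np.degrees(np.arcsin(M[2,0])).round(2),'yaw',np.degrees(np.arctan2(M[1,0],M[0,0])).round(2),'F',o['ft_force'].round(1),'w',o['grip_width']*91)
E
python3 - <<'E'
from h import *
rep(); snap('wrist','w4'); snap('side','d4'); snap('scene','s4')
a=cv2.imread('pics/w4.png')[:300]; b=cv2.imread('pics/d4.png')[170:340,190:350]
cv2.imwrite('pics/g.png',np.hstack([cv2.resize(a,(480,257)),cv2.resize(b,(242,257),interpolation=cv2.INTER_CUBIC)]))
E
```

```text
t 7.6 tcp [17.5  0.5 86.8] O [22.2  0.5 70.4] tip [-34.5   0.4  54.1] tilt 16.08 yaw -2.28 F [-0.5  0.5 -1.9] w 39.82988330936562
```

View pics/g.png

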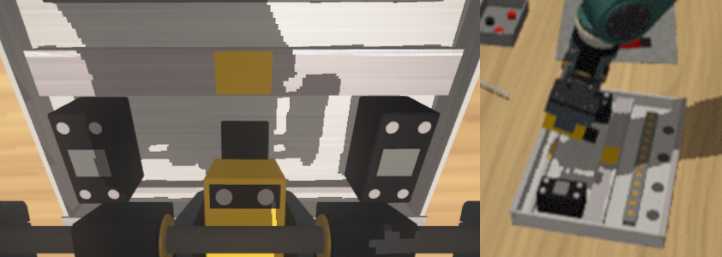

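The tongue at (244,140) lines up with the lip mark at (244,73), and the black modules are clear on both sides. Descending at this tilt.

Emit:
step_arm:
  commands:
    - {"ax":0,"ay":0,"az":0,"tx":0,"ty":-0.0035,"tz":0.012,"claw":1}
    - {"ax":0,"ay":0,"az":0,"tx":0,"ty":-0.0042,"tz":0.0147,"claw":1}
    - {"ax":0,"ay":0,"az":0,"tx":0,"ty":-0.0042,"tz":0.0147,"claw":1}
    - {"ax":0,"ay":0,"az":0,"tx":0,"ty":-0.0022,"tz":0.0076,"claw":1}
    - {"ax":0,"ay":0,"az":0,"tx":0,"ty":0,"tz":0,"claw":1}

```text
clock: 8.25
tool_pos: [0.6057, 0.2145, 0.0371]
tcp_rot: [2.864, 0.001, 1.531]
ft_force: [-0.1, 0.3, -1.1]
grip_width: 0.441
```

```bash
python3 - <<'E'
from h import *
rep(); snap('wrist','w5'); snap('side','d5')
E
```

```text
t 8.25 tcp [17.7  0.7 33.1] O [22.4  0.7 16.7] tip [-34.4   0.6   0.5] tilt 15.91 yaw -2.27 F [-0.1  0.3 -1.1] w 40.13689285270008
```

Emit:
step_arm:
  commands:
    - {"ax":0,"ay":0,"az":0,"tx":0,"ty":0,"tz":0,"claw":1}
    - {"ax":0,"ay":0,"az":0,"tx":-0.0005,"ty":-0.0055,"tz":-0.0016,"claw":1}
    - {"ax":0,"ay":0,"az":0,"tx":0,"ty":-0.0058,"tz":-0.0016,"claw":1}
    - {"ax":0,"ay":0,"az":0,"tx":0,"ty":0,"tz":0,"claw":1}
    - {"ax":0,"ay":0,"az":0,"tx":0,"ty":0,"tz":0,"claw":1}

```text
clock: 8.85
tool_pos: [0.5945, 0.2149, 0.0391]
tcp_rot: [2.861, -0.0, 1.531]
ft_force: [-0.2, 0.0, -2.2]
grip_width: 0.435
```

```bash
python3 - <<'E'
from h import *
rep()
E
```

```text
t 8.85 tcp [ 6.5  0.6 35.1] O [11.2  0.6 18.8] tip [-45.5   0.5   2.5] tilt 16.06 yaw -2.27 F [-0.2  0.  -2.2] w 39.576612465175764
```

Emit:
step_arm:
  commands:
    - {"ax":0,"ay":0,"az":0,"tx":-0.0005,"ty":-0.004,"tz":-0.0011,"claw":1}
    - {"ax":0,"ay":0,"az":0,"tx":0,"ty":-0.004,"tz":-0.0011,"claw":1}
    - {"ax":0,"ay":0,"az":0,"tx":0,"ty":-0.004,"tz":-0.0011,"claw":1}
    - {"ax":0,"ay":0,"az":0,"tx":0,"ty":0,"tz":0,"claw":1}
    - {"ax":0,"ay":0,"az":0,"tx":0,"ty":0,"tz":0,"claw":1}

```text
clock: 9.35
tool_pos: [0.5821, 0.2148, 0.0388]
tcp_rot: [2.862, -0.0, 1.531]
ft_force: [1.1, -0.0, -1.3]
grip_width: 0.44
```

```bash
python3 - <<'E'
from h import *
rep(); snap('wrist','w6'); snap('side','d6'); snap('scene','s6')
a=cv2.imread('pics/w6.png')[:300]; b=cv2.imread('pics/d6.png')[170:340,190:350]
cv2.imwrite('pics/i.png',np.hstack([cv2.resize(a,(480,257)),cv2.resize(b,(242,257),interpolation=cv2.INTER_CUBIC)]))
E
```

```text
t 9.35 tcp [-5.9 -0.  34.8] O [-1.2 -0.  18.4] tip [-57.9  -0.1   2.1] tilt 16.04 yaw -2.27 F [ 1.1 -0.  -1.3] w 40.030571761380564
```

View pics/i.png

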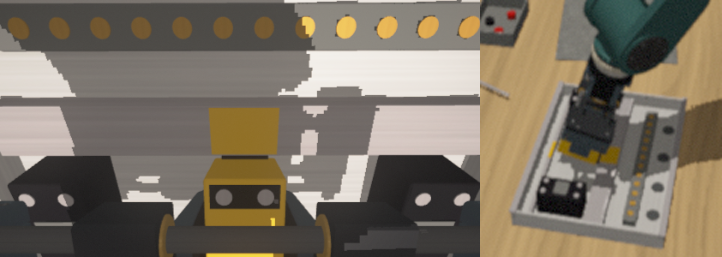

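The tongue is under the lip at the yellow mark, with only a sliver showing at (244,157), and there is no contact force. Swinging down.

Emit:
step_arm:
  commands:
    - {"ax":0.056,"ay":0,"az":0,"tx":0,"ty":0.0001,"tz":0.0035,"claw":1}
    - {"ax":0.056,"ay":0,"az":0,"tx":0,"ty":0.0003,"tz":0.0035,"claw":1}
    - {"ax":0.056,"ay":0,"az":0,"tx":0,"ty":0.0005,"tz":0.0035,"claw":1}
    - {"ax":0,"ay":0,"az":0,"tx":0,"ty":0,"tz":0,"claw":1}
    - {"ax":0,"ay":0,"az":0,"tx":0,"ty":0,"tz":0,"claw":1}

```text
clock: 10.0
tool_pos: [0.5855, 0.2144, 0.0285]
tcp_rot: [3.028, 0.0, 1.531]
ft_force: [0.0, 0.2, -2.5]
grip_width: 0.438
```

```bash
python3 - <<'E'
from h import *
rep()
E
```

```text
t 10.0 tcp [-2.5 -0.3 24.5] O [-0.6 -0.3  7.6] tip [-59.2  -0.3   1. ] tilt 6.49 yaw -2.3 F [ 0.   0.2 -2.5] w 39.83086731834465
```

Emit:
step_arm:
  commands:
    - {"ax":0.038,"ay":0,"az":0,"tx":0,"ty":0.0003,"tz":0.0023,"claw":1}
    - {"ax":0.038,"ay":0,"az":0,"tx":0,"ty":0.0005,"tz":0.0023,"claw":1}
    - {"ax":0.037,"ay":0,"az":0,"tx":0,"ty":0.0005,"tz":0.0023,"claw":1}
    - {"ax":0,"ay":0,"az":0,"tx":0,"ty":0,"tz":0,"claw":1}
    - {"ax":0,"ay":0,"az":0,"tx":0,"ty":0,"tz":0,"claw":1}

```text
clock: 10.5
tool_pos: [0.5868, 0.2144, 0.0218]
tcp_rot: [3.141, 0.0, 1.531]
ft_force: [-0.8, -1.1, -1.1]
grip_width: 0.438
```

```bash
python3 - <<'E'
from h import *
rep()
E
```

```text
t 10.5 tcp [-1.2 -0.2 17.8] O [-1.2 -0.2  0.8] tip [-60.2  -0.3   0.8] tilt 0.02 yaw -2.28 F [-0.8 -1.1 -1.1] w 39.8902866134309
```

Emit:
step_arm:
  commands:
    - {"ax":0,"ay":0,"az":0,"tx":0,"ty":0,"tz":0.0005,"claw":1}
    - {"ax":0,"ay":0,"az":0,"tx":0,"ty":0,"tz":0.0005,"claw":1}
    - {"ax":0,"ay":0,"az":0,"tx":0,"ty":0,"tz":0,"claw":1}
    - {"ax":0,"ay":0,"az":0,"tx":0,"ty":0,"tz":0,"claw":1}
    - {"ax":0,"ay":0,"az":0,"tx":0,"ty":0,"tz":0,"claw":1}

```text
clock: 11.0
tool_pos: [0.5871, 0.2146, 0.021]
tcp_rot: [-3.141, 0.0, 1.531]
ft_force: [-2.5, 0.0, 2.5]
grip_width: 0.434
```

Light contact with the floor, about 4 N above the hanging weight. Releasing and retreating straight up.

Emit:
step_arm:
  commands:
    - {"ax":0,"ay":0,"az":0,"tx":0,"ty":0,"tz":0,"claw":-1}
    - {"ax":0,"ay":0,"az":0,"tx":0,"ty":0,"tz":0,"claw":-1}
    - {"ax":0,"ay":0,"az":0,"tx":0,"ty":0,"tz":0,"claw":-1}
    - {"ax":0,"ay":0,"az":0,"tx":0,"ty":0,"tz":0,"claw":-1}
    - {"ax":0,"ay":0,"az":0,"tx":0,"ty":0,"tz":0,"claw":-1}

```text
clock: 11.5
tool_pos: [0.5873, 0.2146, 0.0209]
tcp_rot: [-3.141, -0.0, 1.531]
ft_force: [-0.3, -0.0, -0.3]
grip_width: 0.842
```

Emit:
step_arm:
  commands:
    - {"ax":0,"ay":0,"az":0,"tx":0,"ty":0,"tz":0,"claw":-1}
    - {"ax":0,"ay":0,"az":0,"tx":0,"ty":0,"tz":-0.01,"claw":-1}
    - {"ax":0,"ay":0,"az":0,"tx":0,"ty":0,"tz":-0.025,"claw":-1}
    - {"ax":0,"ay":0,"az":0,"tx":0,"ty":0,"tz":-0.03,"claw":-1}
    - {"ax":0,"ay":0,"az":0,"tx":0,"ty":0,"tz":-0.03,"claw":-1}

```text
clock: 12.0
tool_pos: [0.5872, 0.2145, 0.1175]
tcp_rot: [-3.141, 0.0, 1.531]
ft_force: [0.5, 0.2, 0.1]
grip_width: 1.001
```

Emit:
step_arm:
  commands:
    - {"ax":0,"ay":0,"az":0,"tx":0,"ty":0,"tz":-0.03,"claw":-1}
    - {"ax":0,"ay":0,"az":0,"tx":0,"ty":0.02,"tz":-0.03,"claw":-1}
    - {"ax":0,"ay":0,"az":0,"tx":0,"ty":0.03,"tz":-0.02,"claw":-1}
    - {"ax":0,"ay":0,"az":0,"tx":0,"ty":0,"tz":0,"claw":-1}
    - {"ax":0,"ay":0,"az":0,"tx":0,"ty":0,"tz":0,"claw":-1}

```text
clock: 12.5
tool_pos: [0.6374, 0.2125, 0.1964]
tcp_rot: [-3.141, -0.0, 1.531]
ft_force: [-0.4, 0.7, -0.2]
grip_width: 1.003
```

```bash
python3 - <<'E'
from h import *
rep(); snap('wrist','w7'); snap('side','d7')
d=load('w7'); y=np.radians(-2.35); c,s=np.cos(y),np.sin(y)
W=lambda x,yy,z: proj(d,[.588+c*x-s*yy,.2146+s*x+c*yy,.004+z]).round(1).tolist()
print('expected top corners', [W(x/1e3,v/1e3,.055) for x,v in [(-36,-20),(-36,20),(34,20),(34,-20)]])
crop('w7',140,40,420,250,2.85,'j')
E
```

```text
t 12.5 tcp [ 4.940e+01 -1.000e-01  1.924e+02] O [ 4.940e+01 -1.000e-01  1.754e+02] tip [ -9.6  -0.2 175.4] tilt -0.02 yaw -2.3 F [-0.4  0.7 -0.2] w 91.27456787845911
expected top corners [[262.9, 103.1], [308.3, 103.1], [307.0, 181.5], [264.1, 181.5]]
```

View pics/j.png

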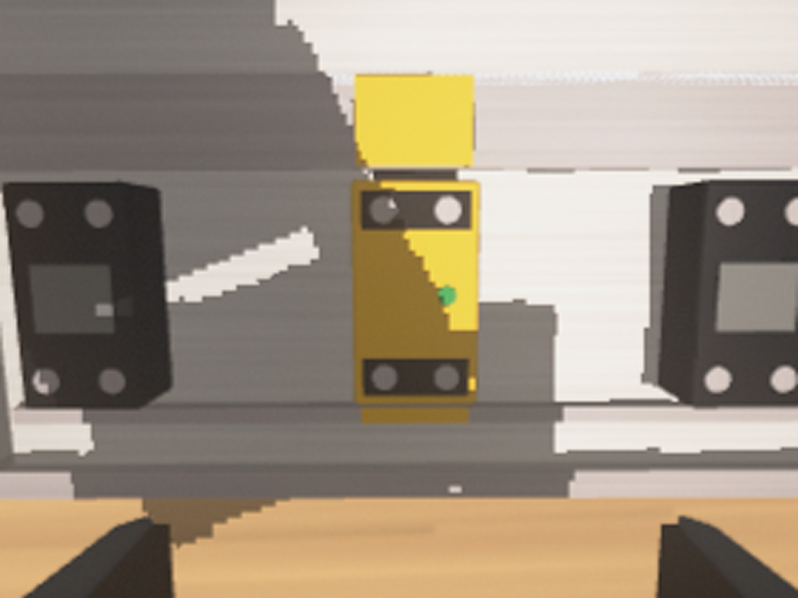

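The module's top corners, (264,103.5), (308,103.5), (307,181) and (264.5,181), are within about 1 px of those predicted for lying flat on the floor. The tongue is under the lip at the mark, the heel is inside the ridge and the gripper is clear.

```bash
python3 -c "
from h import *
print(arm.hand_in())"
```

```text
the job is handed in; nothing more can be done
None
```

The yellow module is in the mounting channel, in line with the yellow mark, and the job is handed in at about 12.6 s of the 45 s allowed. I gripped the larger yellow module across its width and tilted it 16°. I slid the tongue about 16 mm under the lip, swung the module down behind the ridge until it touched the floor lightly, released it and backed off.

- **Position:** in the last wrist view the top corners were within about 1 px of where they should be for lying flat. At release the module sat about 1 mm towards the lip and 0.2 mm along the channel from the bay point.
- **Forces:** no wrist force reading went above about 4 N.
- **Bystanders:** I did not touch the blue and red modules, but took no final picture of the mat to confirm it.
- **Failed calls:** my first four move calls were refused because they lacked required keys. They moved nothing, and no check disagreed.

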